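# Lock the filler cap onto the motorcycle tank

## Task

Take the filler cap off the pipe offcut and close the fuel tank with it: pass the cap's T-head through the slot in the filler neck (feel for the slot, do not ram it), press the cap down against its springy seal, turn it a quarter turn either way so that it locks, and let go. Be gentle with the neck and leave the other things on the bench alone.

Things in the scene. Friction and masses are not known exactly. Their poses are not given: they have to be found in the camera images.
- tank: bare-metal motorcycle fuel tank, fixed to the bench, 430 mm long (its own y axis; tapered tail to -y, blunt end 115 mm to +y of the neck), 244 mm wide, 163 mm high. Origin on the vertical axis of the filler neck, at bench level; z up.
- neck (a point): centre of the filler neck, on the relaxed top face of its black rubber seal ring (76 mm outer, 65 mm inner dia), 187 mm above the bench, with the tank's axes. The seal is sprung: pushing it down with the cap's disc takes 4 N at first and 1.5 N more per mm, until it is squashed solid 9 mm down (17.5 N). Within the neck lies a fixed bayonet insert with a slot.
- slot (a point): slot centre on the insert's upper face, 10 mm below the neck point. It has the tank's axes, NOT the slot's: the slot (36 x 12.5 mm, through the 9 mm thick insert) lies lengthwise anywhere from 14 to 129 degrees anticlockwise, seen from above, of the tank's x axis. That angle is not measured: see or feel it. The head drops in within about 8 degrees, if centred; the insert cannot be turned by hand.
- underside (a point): centre of the insert's underside, on the neck axis, 19 mm below the neck point. The T-head can turn under it, either way, while the disc is pushed 5.5 to 9 mm below the neck point. Square to the slot it has a pocket, 3 mm deep, 16 mm wide: after 90 degrees (within about 15) the seal lifts the head into it and the disc stays 2.5 mm below the neck point, locked; unlocked it stands at 0 or 5.5.
- cap: loose filler cap, 145 to 235 g: disc of 82 mm dia, 8 mm thick; on it an upright black wing, 46 mm long (cap's x axis), 12 mm thick (y), 34 mm tall, to be pinched across its thickness; below it a stem of 8 mm dia and a T-head bar 30 mm long (also along x), 8 mm wide, 8 mm high, its top 13.5 and its bottom 21.5 mm below the disc. Origin: centre of the disc's underside; z up, wing top at +42 mm.
- pipe: steel pipe offcut standing on the bench, fixed, 60 mm outer and 46 mm inner dia, 45 mm tall, with the cap lying on its upper end, head inside. Origin: centre of its foot.
- spray_can: bystander: green spray can, 60 mm dia, 150 mm tall, standing. Origin: centre of its foot.
- grind_disc: bystander: grey grinding disc lying flat, 100 mm dia, 6 mm thick. Origin: centre of its underside.
- wrench: bystander: steel wrench lying flat, 180 mm long along its x axis, 8 mm thick. Origin: middle of its underside.
Not all that is in view belongs to the job. Of the things that look like the cap, the smallest one is meant.

How it is judged:
By the outcome, as a careful person would: the job done as asked, in the order asked, and still so for the second after the job is handed in, with the robot touching nothing.
It also fails if it takes over 72 s, if anything falls off the work surface, if the arm or the gripper's body presses on something with over 40 N, if the wrist force passes 120 N, or if a joint passes its speed limit or range.

## Robot

A 6-joint arm with a two-finger parallel gripper is mounted at the origin on the work surface. World frame = base frame: x ahead of the robot, y to its left, z up, the work surface at z = 0. Lengths are in m, angles in rad, forces in N, time in s.
With the tool pointing down it reaches from about 0.25 to 0.8 m from the base axis. Payload 3.9 kg.
Tool frame: the origin (TCP) lies midway between the tips of the shut fingers; the grasp point (between the pads) lies 19 mm behind it (env.hold_point_z is the distance from the TCP to the grasp point, in m); z points along the fingers, y is the line along which they close (so a half turn about z gives the same grasp; the last joint's range is limited). The gripper opens to 85 mm and grips with 20 to 120 N. Pads are 22 mm wide; open, the fingers measure 114 mm over their backs; the gripper's body (76 mm by 85 mm) begins 54 mm behind the grasp point. The pads swing forward as they close: fully open they stand 13 mm farther back than shut.
Start: joints at [-1.185, 0.26, -0.138, 1.173, 0, 1.571], TCP at [0.198, -0.486, 0.231] pointing down, gripper open.
Joint ranges: [-2.78, 2.78], [-0.83, 1.72], [-1.28, 1.37], [-1.9, 2.12], [-1.57, 1.48], [-3.14, 3.14]. Speed limits (rad/s): [2.57, 2.57, 3.14, 3.14, 3.14, 3.14].

## Interface

Orientations are given as a unit quaternion [w, x, y, z].
In Python, from plant import env, effector, eyes, ticket gives the robot as it stands. The module is installed in compiled form; this text tells all that it offers. Calls block until the motion is done:
- env.goto(position, orientation): joint-space move of the TCP to a pose.
- env.move_l(position, frame=None, rate=0.15, contact_N=None): straight line of the TCP; frame=None keeps the orientation; rate is the mean speed in m/s. With contact_N (N) it stops when the force on the tool has changed by that much, and returns True; else False.
- env.move_j(angles): joint-space move.
- effector.open_gripper() and effector.grasp(force=None): open the fingers fully, or close them until they stop; force is the grip in N (None keeps the last).
- env.pause(seconds).
- env.solve_ik(position, orientation): joint angles nearest the present ones, or None.
- eyes.camera(name): name is "scene" or "side" or "wrist"; returns the picture (400x640x3 uint8, red, green, blue); there is no depth.
- eyes.calibration(name): a dict with "vertical_fov" (degrees; the focal length in pixels is half the picture's height over the tangent of half this angle, whatever the lens; pixels are square), "cx", "cy" (the principal point, pixels), "camera_from_world" (4x4, takes a point from world to camera coordinates). Camera axes: x right, y down, z forward; pixel columns grow to the right and rows downward; lengths in m; the calibration is good to about 2 mm. A picture is of the moment at which its call begins: read the wrist's pose just before it. calibration takes no time and is no camera call; for the wrist camera it gives the pose at the moment of the call.
A pose or a line that the arm cannot do raises env.IKError and nothing moves.
- ticket.hand_in(): hands the job in; it is judged then, once.
Readings, each from a call of its own:
- env.current_time_s(): time.
- env.current_joint_pos(): joint angles.
- env.current_joint_vel(): joint speeds.
- env.current_effort(): joint torques, N m.
- env.current_position(): TCP position.
- env.current_tool_rot(): TCP orientation.
- env.current_contact_force(): force on the tool from outside, world axes, zero at the start.
- env.current_ft_torque(): the same for the moment, N m.
- env.current_width(): opening from 0.0 (shut) to 1.0 (fully open).
- env.current_gripper_force(): force on a finger pad.
Only numpy, scipy, OpenCV 4.12 (cv2) and the standard library are available. Lean on these libraries where they do the work, as an engineer would, in place of code of your own. Each camera call takes 0.05 s, during which the arm holds its last target. There are 200 camera calls.

## Working session

There is one attempt and no reset: what is moved stays moved. The work goes in short steps, each a Python script; the robot and the scene stay as the last script left them, time stands still between calls to the robot, and variables do not carry over. Pictures are saved under pics/ and viewed, at most 10 in all, crops included, and the job is handed in when it is done.

```bash
mkdir -p pics
python3 - <<'E'
from plant import env,eyes
import cv2,numpy as np
ims=[]
for n in("scene","side","wrist"):
    im=eyes.camera(n)[:,:,::-1].copy(); cv2.imwrite(f"pics/{n}0.png",im)
    c=eyes.calibration(n); print(n,c["vertical_fov"],c["cx"],c["cy"]); print(np.round(c["camera_from_world"],3))
    ims.append(im)
print(env.current_time_s(),env.current_tool_rot())
E
```

```text
scene 51.927767082666506 320.1520868765207 200.7563435923899
[[ 0.319  0.948  0.012 -0.345]
 [ 0.755 -0.247 -0.607 -0.256]
 [-0.572  0.203 -0.795  1.362]
 [ 0.     0.     0.     1.   ]]
side 49.99123244840843 316.04766754554754 197.96886202462233
[[-0.718 -0.696  0.023  0.479]
 [-0.404  0.39  -0.827  0.222]
 [ 0.566 -0.603 -0.562  0.736]
 [ 0.     0.     0.     1.   ]]
wrist 62.93392851537651 316.2153489685711 198.16902825616629
[[ 0.376 -0.926 -0.003 -0.524]
 [-0.891 -0.363  0.272 -0.035]
 [-0.253 -0.1   -0.962  0.379]
 [ 0.     0.     0.     1.   ]]
0.15 [-7.30601166e-04  9.81453275e-01  1.91700073e-01 -1.32568115e-04]
```

View pics/scene0.png

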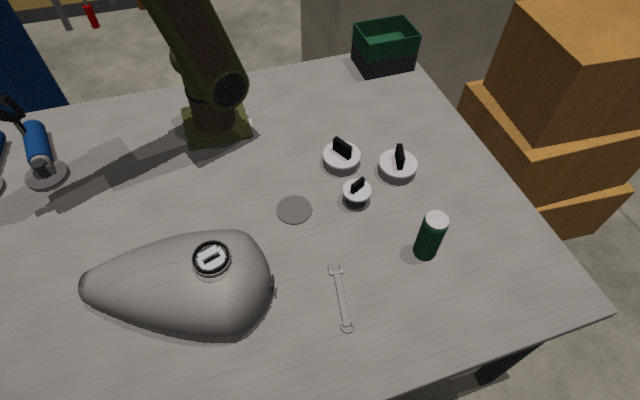

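View pics/side0.png

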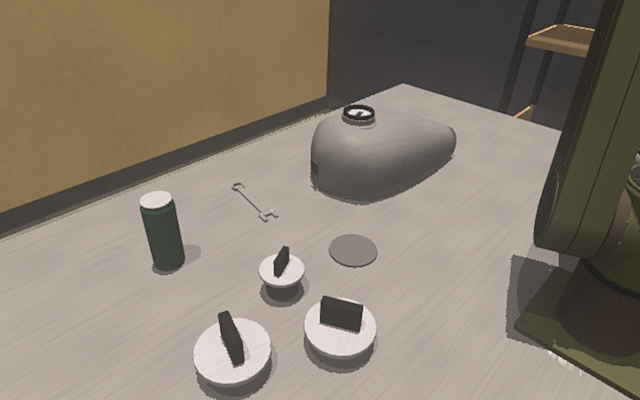

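The scene picture shows three cap-like things: (341,155), (398,165) and (357,193). In the side view they are at (340,325), (232,350) and (282,270). The one at scene (357,193) / side (282,270) is clearly the smallest, so it should be the one meant. I'll confirm it with an enlarged crop and measured diameters. The neck is at scene (212,259), with the slot visible.

```bash
cat > h.py <<'E'
import numpy as np,cv2
from plant import env,effector,eyes,ticket
from scipy.spatial.transform import Rotation as R
def ray(c,uv):
    f=200/np.tan(np.radians(c["vertical_fov"]/2)); T=np.array(c["camera_from_world"])
    uv=np.atleast_2d(np.asarray(uv,float))
    d=np.c_[(uv[:,0]-c["cx"])/f,(uv[:,1]-c["cy"])/f,np.ones(len(uv))]@T[:3,:3]
    return -T[:3,:3].T@T[:3,3],d
def onplane(c,uv,z):
    o,d=ray(c,uv); return o+d*((z-o[2])/d[:,2])[:,None]
def proj(c,p):
    f=200/np.tan(np.radians(c["vertical_fov"]/2)); T=np.array(c["camera_from_world"])
    q=np.atleast_2d(p)@T[:3,:3].T+T[:3,3]; return q[:,:2]/q[:,2:]*f+[c["cx"],c["cy"]]
def down(yaw): # tool y axis (closing line) at angle yaw in world, z down
    y=np.array([np.cos(yaw),np.sin(yaw),0]); z=np.array([0,0,-1.]); x=np.cross(y,z)
    q=R.from_matrix(np.c_[x,y,z]).as_quat(); return q[[3,0,1,2]]
def blobs(mask,amin):
    n,l,s,ce=cv2.connectedComponentsWithStats(mask.astype(np.uint8))
    return [(s[i],ce[i],l==i) for i in range(1,n) if s[i][4]>=amin]
def circ(P):
    A=np.c_[2*P,np.ones(len(P))]; s=np.linalg.lstsq(A,(P**2).sum(1),rcond=None)[0]
    return s[:2],np.sqrt(s[2]+s[:2]@s[:2])
E
python3 - <<'E'
from h import *
for n,pts in (("scene",[(341,155),(398,165),(357,193)]),("side",[(340,325),(232,350),(282,270)])):
    im=cv2.imread(f"pics/{n}0.png"); c=eyes.calibration(n); v=im.min(2)
    for p in pts:
        for t in (175,):
            for s,ce,m in blobs(v>t,60):
                if abs(ce[0]-p[0])<25 and abs(ce[1]-p[1])<25:
                    cnt=max(cv2.findContours(m.astype(np.uint8),0,1)[0],key=cv2.contourArea)
                    h=cv2.convexHull(cnt)[:,0]
                    C,r=circ(onplane(c,h,.053)[:,:2]); print(n,p,s,"centre",C.round(4),"dia",round(2*r*1e3,1))
    print(n,"neck",onplane(c,(212,259) if n=="scene" else (359,114),.187).round(3))
a=cv2.imread("pics/scene0.png");b=cv2.imread("pics/side0.png")
rs=lambda i,w:cv2.resize(i,w,interpolation=cv2.INTER_CUBIC)
cv2.imwrite("pics/crop1.png",np.vstack([np.hstack([rs(a[130:220,310:430],(400,300)),rs(b[235:395,180:393],(400,300))]),np.hstack([rs(a[229:289,172:252],(400,300)),rs(b[94:139,329:389],(400,300))])]))
E
```

```text
scene (341, 155) [323 143  37  25 385] centre [0.3047 0.3263] dia 105.4
scene (398, 165) [380 150  37  27 455] centre [0.3871 0.4714] dia 105.6
scene (357, 193) [343 179  28  22 279] centre [0.4438 0.3196] dia 75.1
scene neck [[ 0.621 -0.082  0.187]]
side (340, 325) [ 304  302   73   54 1985] centre [0.2875 0.3405] dia 111.0
side (232, 350) [ 193  318   78   66 3124] centre [0.3696 0.484 ] dia 111.2
side (282, 270) [259 254  46  31 832] centre [0.4434 0.3215] dia 80.4
side neck [[ 0.593 -0.063  0.187]]
```

View pics/crop1.png

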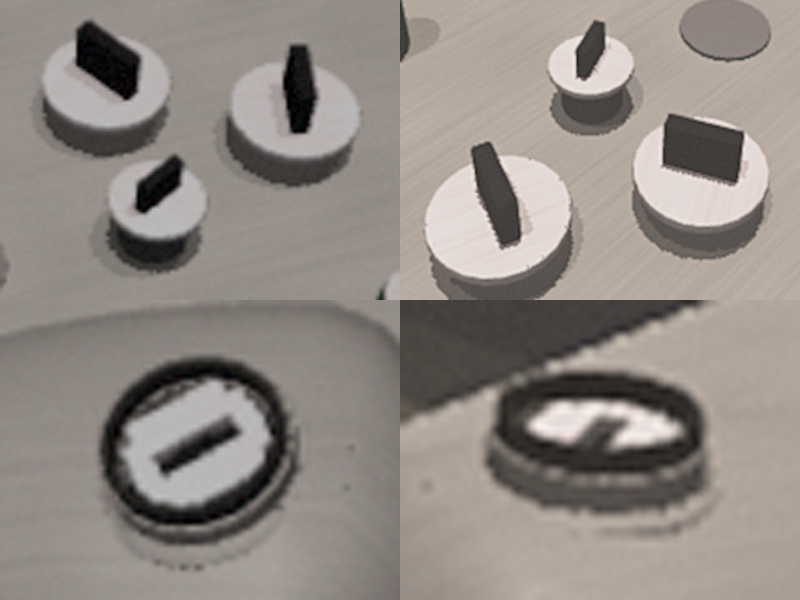

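The crop confirms that the small cap, about 80 mm across against 105–111 mm for the other two, is the one standing on a narrower pipe. It is at about (0.444, 0.321), and its wing and the neck's slot are both clearly visible. Next I'll look at the neck and then the cap with the wrist camera.

```bash
cat >> h.py <<'E'
def look(target,yaw,dist):
    """put wrist camera so its axis meets target at dist; tool pointing down"""
    c=eyes.calibration("wrist"); T=np.array(c["camera_from_world"])
    q=np.array(env.current_tool_rot()); Rt=R.from_quat(q[[1,2,3,0]]).as_matrix()
    cp=Rt.T@(-T[:3,:3].T@T[:3,3]-np.array(env.current_position())); ax=Rt.T@T[2,:3]
    q2=down(yaw); R2=R.from_quat(np.array(q2)[[1,2,3,0]]).as_matrix()
    p=np.array(target)-R2@(cp+ax*dist)
    return p,q2
def shot(name):
    c=eyes.calibration("wrist"); im=eyes.camera("wrist")[:,:,::-1].copy(); cv2.imwrite(f"pics/{name}.png",im); 
    np.save(f"pics/{name}.npy",c,allow_pickle=True); return im,c
E
python3 - <<'E'
from h import *
def best(t,dist,j6pref=0):
    o=[]
    for yaw in np.radians(np.arange(-180,180,15)):
        p,q=look(t,yaw,dist)
        try: s=env.solve_ik(p,q)
        except Exception as e: s=None
        if s is not None: o.append((abs(np.array(s)-env.current_joint_pos()).max(),p,q,yaw))
    o.sort(key=lambda a:a[0]); print(len(o), np.round(o[0][1],3),np.degrees(o[0][3])); return o[0]
_,p,q,_=best((.612,-.075,.187),.22); env.goto(p,q); env.pause(.2); a,_=shot("neck1")
_,p,q,_=best((.4436,.3205,.06),.25); env.goto(p,q); env.pause(.2); b,_=shot("cap1")
print(env.current_time_s())
cv2.imwrite("pics/both1.png",np.vstack([a,b])[:, :][::1,::1][:, :] if 0 else cv2.resize(np.vstack([a,b]),(480,600)))
E
```

```text
24 [ 0.61  -0.084  0.256] -14.999999999999998
24 [0.444 0.319 0.158] 45.0
4.3667
```

View pics/both1.png

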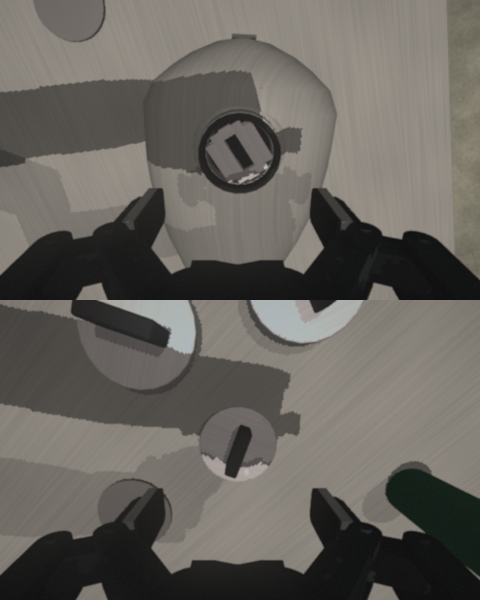

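The upper image shows the neck's seal ring at about (320,203) in full-size pixels, with the slot a dark bar tilted inside it. The lower image shows the cap's disc at (317,190), with its wing running from (325,170) to (308,232). Now I'll measure both.

Run:
```python
from h import *
L=lambda n:(cv2.imread(f"pics/{n}.png"),np.load(f"pics/{n}.npy",allow_pickle=True).item())
im,c=L("neck1"); v=im.max(2); print("levels",v[195:210,270:370:6].mean(0).astype(int))
for t in (45,):
    for s,ce,m in blobs(v<t,150):
        if s[0]+s[2]<200 or s[0]>430 or s[1]>280: continue
        cnt=max(cv2.findContours(m.astype(np.uint8),0,1)[0],key=cv2.contourArea)[:,0]
        print(t,s,ce.round(1))
        if s[2]>80:
            C,r=circ(onplane(c,cv2.convexHull(cnt)[:,0],.187)[:,:2]); print(" ring",C.round(4),2e3*r)
            inner=cv2.findContours(m.astype(np.uint8),cv2.RETR_CCOMP,1)[0]
            for k in inner:
                if cv2.contourArea(k)>2000: 
                    C,r=circ(onplane(c,cv2.convexHull(k)[:,0],.187)[:,:2]); print("  cont",C.round(4),2e3*r)
        else:
            ys,xs=np.nonzero(m); P=onplane(c,np.c_[xs,ys],.177)[:,:2]
            rc=cv2.minAreaRect((P*1e3).astype(np.float32)); w,V=np.linalg.eigh(np.cov(P.T)); a=V[:,1]
            print(" slot",P.mean(0).round(4),rc,"ang",np.degrees(np.arctan2(a[1],a[0])))
im,c=L("cap1"); v=im.max(2)
for s,ce,m in blobs(v<60,150):
    if abs(ce[0]-317)<30 and abs(ce[1]-195)<40:
        ys,xs=np.nonzero(m)
        for z in (.07,.087):
            P=onplane(c,np.c_[xs,ys],z)[:,:2]; w,V=np.linalg.eigh(np.cov(P.T)); a=V[:,1]
            print("wing",z,P.mean(0).round(4),cv2.minAreaRect((P*1e3).astype(np.float32)),np.degrees(np.arctan2(a[1],a[0])))
# disc edge by gradient along rays from centre
g=cv2.GaussianBlur(im,(3,3),0).astype(float).mean(2)
c0=np.array([.4436,.3205]); th=np.radians(np.arange(0,360,5)); rr=np.arange(.034,.050,.0005); P=[]
for t in th:
    w=np.c_[c0[0]+rr*np.cos(t),c0[1]+rr*np.sin(t),np.full(len(rr),.053)]; uv=proj(c,w).astype(np.float32)
    val=cv2.remap(g.astype(np.float32),uv[None,:,0],uv[None,:,1],1)[0]; d=abs(val[4:]-val[:-4]); i=d.argmax()
    if d[i]>12: P.append(w[i+2,:2])
P=np.array(P)
for _ in range(4):
    C,r=circ(P); e=abs(np.hypot(*(P-C).T)-r); P=P[e<max(.001,2*np.median(e))]
print("disc",C.round(4),2e3*r,len(P))
cs=eyes.calibration("scene"); print("can",onplane(cs,(425,256),0),onplane(cs,(436,217),.15))
```

```text
levels [ 35  81 111 113 113 113  94  46  35  42  91 114 115 114 115  78  34]
45 [ 265  151  109  105 2593] [317.4 201.1]
 ring [ 0.6121 -0.0819] 73.38325846905015
  cont [ 0.6121 -0.0819] 73.38325846905015
  cont [ 0.6127 -0.0812] 63.1858324526289
45 [301 180  36  44 622] [318.4 201.7]
 slot [ 0.6122 -0.0819] ((612.126220703125, -82.25139617919922), (10.187768936157227, 32.55287170410156), 16.50279998779297) ang 106.87066586623781
45 [    0   252   640   148 46660] [317.8 354.3]
 ring [ 0.5217 -0.4148] 646.3052029745563
  cont [ 0.5217 -0.4148] 646.3052029745563
wing 0.07 [0.4448 0.3206] ((445.23883056640625, 319.6372985839844), (14.754826545715332, 52.6940803527832), 25.59885597229004) 116.88574508088736
wing 0.087 [0.4412 0.3241] ((441.6558532714844, 323.1721496582031), (13.667792320251465, 48.81196594238281), 25.59881019592285) 116.88574508088736
disc [0.4441 0.321 ] 80.25486756056141 60
can [[0.66809821 0.42595608 0.        ]] [[0.64969957 0.4282062  0.15      ]]
```

Run:
```python
from h import *
from scipy.optimize import least_squares
rays=[]
for n,p,th in (("scene",(212,257),70),("side",(359,113),70)):
    im=cv2.imread(f"pics/{n}0.png"); c=eyes.calibration(n); v=im.max(2)
    for s,ce,m in blobs(v<th,60):
        if abs(s[0]+s[2]/2-p[0])<8 and abs(s[1]+s[3]/2-p[1])<8 and s[2]>25:
            h=cv2.convexHull(max(cv2.findContours(m.astype(np.uint8),0,1)[0],key=cv2.contourArea))
            e=cv2.fitEllipse(h); print(n,s,np.round(e[0],1),np.round(e[1],1)); 
            C,r=circ(onplane(c,h[:,0],.187)[:,:2]);print(" on .187:",C.round(4),2e3*r); rays.append(ray(c,e[0]))
c=np.load("pics/neck1.npy",allow_pickle=True).item(); rays.append(ray(c,proj(c,[[.6122,-.0817,.187]])))
A=0;b=0
for o,d in rays:
    d=d[0]/np.linalg.norm(d); M=np.eye(3)-np.outer(d,d); A=A+M; b=b+M@o
X=np.linalg.solve(A,b); print("tri",X.round(4),[np.round(1e3*np.linalg.norm(np.cross(X-o,d[0]/np.linalg.norm(d[0]))),1) for o,d in rays])
print("cam pos",rays[-1][0].round(3))
print("q now",np.round(env.current_joint_pos(),2))
for nm,p,ys in (("cap",(.4441,.321,.057),(27,-153)),("neck",(.6122,-.0819,.215),(16.9,-163.1,106.9,-73.1))):
    for y in ys:
        s=env.solve_ik(p,down(np.radians(y))); print(nm,y,None if s is None else np.round(s,2))
```

```text
scene [192 241  38  33 349] [210.2 257.2] [32.1 38.2]
 on .187: [ 0.6143 -0.0841] 76.56671855003057
side [343 105  31  15 224] [358.5 112.1] [14.9 31.4]
 on .187: [ 0.6019 -0.072 ] 82.38516979647981
tri [ 0.6115 -0.0844  0.1799] [np.float64(0.8), np.float64(0.2), np.float64(0.6)]
cam pos [ 0.628 -0.018  0.399]
q now [ 0.62  0.34 -0.22  1.01 -0.    1.41]
cap 27 [ 0.63  0.43 -0.37  0.77  0.    1.73]
cap -153 [ 0.63  0.43 -0.37  0.77  0.   -1.42]
neck 16.9 [-0.13  0.43  0.07  1.21  0.    1.14]
neck -163.1 [-0.13  0.43  0.07  1.21  0.   -2.  ]
neck 106.9 [-0.13  0.43  0.07  1.21  0.   -0.43]
neck -73.1 [-0.13  0.43  0.07  1.21  0.    2.71]
```

Triangulating the ring from all three views puts it at about (0.6117, -0.0837) and a few mm lower than stated, so I'll let contact decide the height. Now I'll grasp the cap.

Run:
```python
from h import *
q=down(np.radians(27)); x,y=.4441,.321
env.goto((x,y,.13),q); 
print("contact",env.move_l((x,y,.057),rate=.08,contact_N=4),np.round(env.current_position(),4))
effector.grasp(60); print("w",env.current_width()*85,env.current_gripper_force(),np.round(env.current_position(),4),np.round(env.current_contact_force(),2))
env.move_l((x,y,.10),rate=.08); env.pause(.2)
print("w",env.current_width()*85,np.round(env.current_contact_force(),2),np.round(env.current_ft_torque(),3),np.round(env.current_position(),4))
env.move_l((x,y,.28),rate=.2); env.pause(.2)
a,_=shot("held1"); s=eyes.camera("side")[:,:,::-1]; cv2.imwrite("pics/side1.png",s)
cv2.imwrite("pics/h1.png",np.vstack([cv2.resize(a,(480,300)),cv2.resize(s,(480,300))])); print(env.current_time_s())
```

```text
contact False [0.4445 0.3213 0.0575]
w 10.855435932000592 58.96611571311951 [0.4443 0.3211 0.0572] [ 0.46 -0.39  1.91]
w 11.259023618251764 [ 0.33 -0.2  -1.95] [0.004 0.018 0.062] [0.4436 0.3207 0.0993]
8.7417
```

View pics/h1.png

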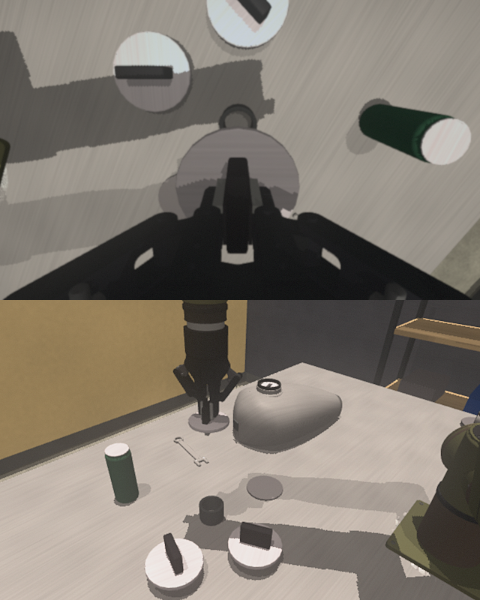

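The cap is held: the weight reads about 1.95 N, the disc is at (317,250) full size in the wrist view, and the pipe is left behind empty. Next I'll measure the cap's offset in the tool frame from the visible rim.

Run:
```python
from h import *
im=cv2.imread("pics/held1.png"); c=np.load("pics/held1.npy",allow_pickle=True).item()
tp=np.array(env.current_position()); q=np.array(env.current_tool_rot()); Rt=R.from_quat(q[[1,2,3,0]]).as_matrix(); print(tp.round(4))
g=cv2.GaussianBlur(im,(3,3),0).max(2).astype(np.float32)
for dz in (-.004,-.001):
    P=[];rr=np.arange(.034,.050,.0004)
    for t in np.radians(np.arange(0,360,3)):
        w=np.c_[tp[0]+rr*np.cos(t),tp[1]+rr*np.sin(t),np.full(len(rr),tp[2]+dz)]; uv=proj(c,w).astype(np.float32)
        if uv[:,1].max()>285 : continue
        val=cv2.remap(g,uv[None,:,0],uv[None,:,1],1)[0]
        if val.min()<45: continue
        d=abs(val[4:]-val[:-4]); i=d.argmax()
        if d[i]>8: P.append(w[i+2,:2])
    P=np.array(P)
    for _ in range(5):
        C,r=circ(P); e=abs(np.hypot(*(P-C).T)-r); P=P[e<max(.0008,2*np.median(e))]
    # fixed-radius fit too
    from scipy.optimize import least_squares
    C2=least_squares(lambda s:np.hypot(*(P-s).T)-.041,tp[:2]).x
    for K in (C,C2): print(dz,"tool-frame off mm",(1e3*Rt.T@np.r_[K-tp[:2],0]).round(2),"dia",2e3*r,len(P))
```

```text
[0.4438 0.3208 0.2792]
-0.004 tool-frame off mm [ 1.36 -0.03 -0.  ] dia 80.12453237543437 47
-0.004 tool-frame off mm [ 0.21 -0.5   0.  ] dia 80.12453237543437 47
-0.001 tool-frame off mm [ 2.6   0.02 -0.  ] dia 78.64332643299961 53
-0.001 tool-frame off mm [ 0.48 -0.35  0.  ] dia 78.64332643299961 53
```

Run:
```python
from h import *
q=down(np.radians(16.9)); x,y=.6121,-.0837
env.goto((x,y,.27),q); env.move_l((x,y,.222),rate=.1); env.pause(.2)
print(np.round(env.current_position(),4),np.round(env.current_contact_force(),2))
r=env.move_l((x,y,.188),rate=.015,contact_N=2.0)
print(r,np.round(env.current_position(),4),np.round(env.current_contact_force(),2),np.round(env.current_ft_torque(),3),env.current_time_s())
```

```text
[ 0.6127 -0.0837  0.223 ] [ 0.19 -0.57 -1.96]
True [ 0.6121 -0.0837  0.1982] [ 0.72 -0.37  2.79] [-0.032 -0.202 -0.025] 12.6417
```

Contact came at TCP z 0.1982. With the disc on the seal I expect 0.199, and with the head sitting on the insert 0.2105, so the head has dropped into the slot. Next I'll press down and check that the force follows the seal's spring.

Run:
```python
from h import *
x,y=.6121,-.0837
for z in (.196,.194,.192,.191):
    r=env.move_l((x,y,z),rate=.02,contact_N=9); env.pause(.15)
    print(r,np.round(env.current_position(),4),np.round(env.current_contact_force(),2),np.round(env.current_ft_torque(),3))
    if r or env.current_position()[2]<.1922: break
print(env.current_time_s())
```

```text
False [ 0.6121 -0.0837  0.1966] [-1.19  0.16  5.45] [0.038 0.238 0.011]
False [ 0.6121 -0.0837  0.1951] [-1.39  0.12  7.49] [ 0.014  0.473 -0.033]
False [ 0.6122 -0.0837  0.1936] [-2.53  0.2   9.89] [0.086 0.602 0.06 ]
False [ 0.6122 -0.0837  0.1928] [-2.56 -0.25 10.74] [0.122 0.691 0.026]
14.2417
```

The force follows the spring law, at about 12.7 N and 6 mm down. There is a small sideways push in -x, so I'll ease that way and press to about 7.3 mm. Then I'll turn in small steps.

Run:
```python
from h import *
x,y=.6115,-.0837
def rep(t):print(t,np.round(env.current_position(),4),np.round(env.current_contact_force(),2),np.round(env.current_ft_torque(),3))
env.move_l((x,y,.1893),rate=.02); env.pause(.15); rep("press")
for a in (6,12,20,30):
    env.move_l((x,y,.1893),frame=down(np.radians(16.9+a)),rate=.05); env.pause(.1); rep(a)
    if abs(env.current_ft_torque()[2])>.8: print("stop");break
print(env.current_time_s())
```

```text
press [ 0.6121 -0.0837  0.1917] [-1.66  1.32 11.96] [ 0.128  0.671 -0.027]
6 [ 0.6128 -0.0838  0.1919] [-1.6   0.14 11.7 ] [0.065 0.428 0.273]
12 [ 0.613  -0.0836  0.1919] [-0.6   0.34 12.59] [0.169 0.325 0.244]
20 [ 0.6131 -0.0834  0.1919] [ 0.03  1.47 12.09] [0.265 0.357 0.264]
30 [ 0.613  -0.0833  0.1919] [-0.03  1.07 12.25] [0.344 0.371 0.264]
16.175
```

The cap turns freely with a constant friction moment of about 0.26 N m. I'll continue to 90°, ease up, and check the lock.

Run:
```python
from h import *
x,y=.6115,-.0837
def rep(t):print(t,np.round(env.current_position(),4),np.round(env.current_contact_force(),2),np.round(env.current_ft_torque(),3),round(np.degrees(R.from_quat(np.array(env.current_tool_rot())[[1,2,3,0]]).as_matrix()[1,1]),1))
for a in (50,70,90):
    env.move_l((x,y,.1893),frame=down(np.radians(16.9+a)),rate=.05); env.pause(.1); rep(a)
    if abs(env.current_ft_torque()[2])>.8: print("stop");raise SystemExit
p=np.array(env.current_position())
for z in (.192,.194,.196,.197,.198):
    env.move_l((x,y,z),rate=.03); env.pause(.12); rep(z)
print(env.current_time_s())
```

```text
50 [ 0.6129 -0.0832  0.1918] [-1.39  2.5  11.26] [0.378 0.388 0.088] 52.7
70 [ 0.613  -0.0832  0.1919] [-1.88  1.58 12.01] [0.336 0.383 0.024] 57.2
90 [ 0.613  -0.0832  0.1919] [-1.63  2.32 11.69] [0.355 0.353 0.071] 54.8
0.192 [ 0.6129 -0.0832  0.1939] [0.14 1.78 9.31] [0.326 0.191 0.054] 54.8
0.194 [ 0.6129 -0.0832  0.1954] [0.93 3.08 6.42] [ 0.353 -0.013  0.071] 54.8
0.196 [ 0.6128 -0.0833  0.1967] [2.5  2.66 5.69] [ 0.516 -0.619  0.036] 54.8
0.197 [ 0.6127 -0.0833  0.1967] [6.43 2.41 1.21] [ 0.547 -1.031 -0.016] 54.8
0.198 [ 0.6127 -0.0833  0.1968] [ 7.56  2.73 -2.6 ] [ 4.800e-01 -1.317e+00 -1.000e-03] 54.8
19.8083
```

The cap stopped at TCP z 0.1967, which is 2.5 mm below the seal's relaxed height of 0.1992. That is the pocket height, so it is locked. I'll relax the pull, release, back off and check by eye.

Run:
```python
from h import *
x,y=.6121,-.0835
env.move_l((x,y,.1966),rate=.03); env.pause(.1); print(np.round(env.current_contact_force(),2))
effector.open_gripper(); env.pause(.2); print(env.current_width(),np.round(env.current_contact_force(),2),np.round(env.current_position(),4))
env.move_l((x,y,.31),rate=.1); env.pause(.2); a,c=shot("end1")
s=eyes.camera("side")[:,:,::-1]; t=eyes.camera("scene")[:,:,::-1]
rs=lambda i:cv2.resize(i,(400,300),interpolation=cv2.INTER_CUBIC)
cv2.imwrite("pics/e1.png",np.vstack([np.hstack([rs(a),rs(s)]),np.hstack([rs(s[84:144,319:399]),rs(t)])]))
v=a.max(2)
for S,ce,m in blobs(v<60,150):
    if 200<ce[0]<440 and ce[1]<330 and S[4]<9000:
        ys,xs=np.nonzero(m); P=onplane(c,np.c_[xs,ys],.21)[:,:2]; V=np.linalg.eigh(np.cov(P.T))[1][:,1]; print(S,P.mean(0).round(4),np.degrees(np.arctan2(V[1],V[0])))
print(env.current_time_s())
```

```text
[5.17 1.83 2.7 ]
0.9981870591866134 [0.19 0.26 0.19] [ 0.6121 -0.0835  0.1966]
[ 308  168   17   67 1055] [ 0.6136 -0.0832] -163.5563205725335
22.7
```

View pics/e1.png

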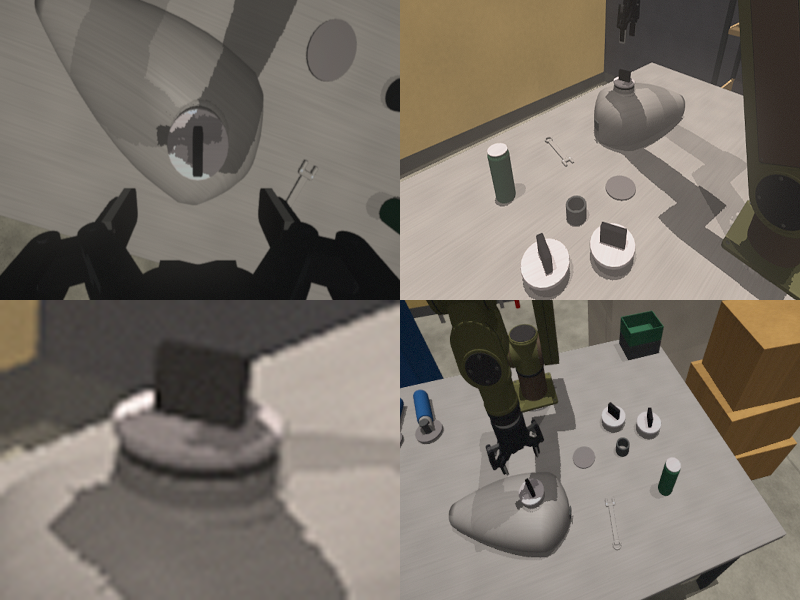

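The cap sits level on the neck with its wing at 16.4°, 90° from the slot. The gripper is clear and the other things are where they were.

```bash
python3 -c "
from plant import ticket
print(ticket.hand_in())"
```

```text
the job is handed in; nothing more can be done
None
```

The small filler cap is in the tank's neck, turned 90° and sitting at the locked height (about 2.5 mm below the neck point); I let go, the other things on the bench look undisturbed, and the job was handed in after about 23 s (no verdict was returned).

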